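# Gauge stoneware sleeves, sort them and shut the drawer

### The job

Two fired stoneware lamp sleeves lie on the ware board; glaze may have run inside either. Work on one sleeve at a time: slide it onto the horizontal gauge pin as far as it will go, then if it went fully home against the seat lay it flat in the open drawer of the chest, and if it stopped short lay it flat in the grey seconds tray, before you take up the next. When both have been tried and sorted, push the drawer fully shut; the ware chips, so set it down rather than drop it, and leave everything else on the bench where it is.

Things in the scene. Friction and masses are not known exactly. Their poses are not given: they have to be found in the camera images.
- sleeve_a: Brown stoneware sleeve: square tube 40 x 40 mm outside, 70 mm long, square bore 27 x 27 mm open at both ends, about 135 g, lying flat on the ware board. Origin: centre of underside; x along the tube, z up. It may have a hard run of glaze inside at mid-length, found only on the pin: a blocked sleeve stops hard with about 29 mm of it on the pin (it would tip off if let go).
- sleeve_b: The other sleeve; same description as sleeve_a.
- sleeve_a_mid (a point): Centre of sleeve_a's bore: 20 mm above its underside, mid-length. Axes as sleeve_a.
- sleeve_b_mid (a point): Centre of sleeve_b's bore, likewise.
- board: Ware board, plywood, 130 (x) x 220 (y) x 12 mm, on the bench; origin centre of underside. The two sleeves lie on it side by side about 110 mm apart along its y, tubes roughly along its x. Its place on the right swaps with the seconds tray's (nearer or farther row).
- gauge: Bench gauge, fixed: a hardwood upright 45 mm thick, 80 mm wide, 135 mm tall on a steel base 150 x 100 x 12 mm, from whose front a horizontal steel go-pin sticks out along the gauge's -x. Origin on the bench under the upright's front face, on the pin's line.
- pin_seat (a point): Centre of the seat: the steel disc (58 mm across) at the root of the pin, 105 mm above the bench. Axes as the gauge: the pin runs from here along -x. A clear sleeve fully home has its bore centre at x = -35 mm here; a blocked one stops at about x = -91 mm.
- pin_tip (a point): End of the pin, 85 mm out from the seat (x = -85 mm). The pin is 24 mm in diameter, its end bevelled to 17 mm, so a sleeve has 1.5 mm of play all round.
- tray: Seconds tray, grey plastic, fixed, open-topped: 130 (x) x 220 (y) x 30 mm outside, walls and floor 4 mm. Origin centre of underside.
- tray_in (a point): Centre of the tray's inner floor. Axes as the tray; an old reject lies near y = +75 mm, the -y side is free.
- chest_drawer0 (a joint): Top drawer of the fixed wooden two-drawer chest (260 x 260 x 164 mm tall, on the left, its front facing its own -x): metres pulled out along the chest's -x; 0 = fully shut. Starts about 0.115 to 0.14. It slides with about 1 N of friction and stays where left.
- drawer_floor (a point): Point on the top drawer's inner floor, on its centre line, 52 mm behind the front panel's inner face, 92 mm above the bench; moves with the drawer. Its +x points into the chest. Inside: 215 mm (x) by 218 mm (y), walls 50 mm high; front panel 61 mm above the floor. With the drawer out by d (m) the floor is open from above from x = -0.052 to about x = d - 0.06; the rest is under the chest's top.
- chest_drawer0_handle (a point): Middle of the top drawer's bar handle (120 mm long along y, about 10 mm thick), 35 mm in front of the front panel's outer face, 126 mm above the bench. Same axes as drawer_floor: push it along +x to shut the drawer.
- brush: Round brush, 180 mm long, 40 mm thick at its black ferrule; lies on the bench in front of the gauge. Bystander.
- modeller: Wooden modelling tool, 160 mm long, 9 mm thick, lying between the ware area and the gauge. Bystander.
- batten: Flat wooden batten 180 x 30 x 8 mm lying on the bench in front of the chest. Bystander.
- knife: Palette knife with a dark wooden handle, 220 mm long, on the left of the bench. Bystander.
- accent_pot: Small round brown pot, 74 mm across, 45 mm tall, at the far right. Bystander.
- shard: Short broken piece of sleeve, 40 x 40 x 36 mm, an old reject lying in the +y end of the seconds tray. Bystander.
Not all that is in view belongs to the job. Leave any purple look-alike of the sleeve_a alone. Leave any turquoise look-alike of the sleeve_b alone.

How it is judged:
By the outcome, as a careful person would: the job done as asked, in the order asked, and still so for the second after the job is handed in, with the robot touching nothing.
It also fails if it takes over 72 s, if anything falls off the work surface, if the arm or the gripper's body presses on something with over 40 N, if the wrist force passes 120 N, or if a joint passes its speed limit or range.

### The arm

A 6-joint arm with a two-finger parallel gripper is mounted at the origin on the work surface. World frame = base frame: x ahead of the robot, y to its left, z up, the work surface at z = 0. Lengths are in m, angles in rad, forces in N, time in s.
With the tool pointing down it reaches from about 0.275 to 0.725 m from the base axis. Payload 5.6 kg.
Tool frame: the origin (TCP) lies midway between the tips of the shut fingers; the grasp point (between the pads) lies 19 mm behind it; z points along the fingers, y is the line along which they close (so a half turn about z gives the same grasp; the last joint's range is limited). The gripper opens to 85 mm and grips with 20 to 120 N. Pads are 22 mm wide; open, the fingers measure 114 mm over their backs; the gripper's body (76 mm by 85 mm) begins 54 mm behind the grasp point. The pads swing forward as they close: fully open they stand 13 mm farther back than shut.
Start: joints at [-0.971, 0.255, 0.108, 0, -1.424, -0.285], TCP at [0.17, -0.523, 0.231] pointing down, gripper open.
Joint ranges: [-2.95, 2.95], [-1.21, 1.97], [-1.09, 1.5], [-2.87, 1.71], [-2.94, -0.07], [-3.05, 3.05]. Speed limits (rad/s): [2.57, 2.57, 3.14, 3.14, 3.14, 3.14].

### API

Orientations are given as a unit quaternion [w, x, y, z].
In Python, from cell import sense, vision, job gives the robot as it stands.
- The arm moves only by the shell command python3 -m pendant 'ROWS' [FORCE]. ROWS is JSON, a list of rows, each an object with "hand": the opening, from 0 (shut) to 1 (fully open); "translation": the shift along the tool's x, y, z in units of 25 mm (1.0 is 25 mm), a list of three; "spin": the turn about the tool's z in units of 8 degrees (1.0 is 8 degrees). A call has 1 to 10 rows; each row is the pose to reach, as a shift and turn from the pose commanded when the call began, along the tool's axes at that moment; what a row does not reach only later rows make up. A row lasts 1/8 s, in which the tool goes at most 62.5 mm and 10.7 degrees, less where a joint would pass 70% of its speed; a pose out of reach is approached as far as the arm can. A call with a gripper value outside its range is refused whole. The fingers move at their own pace and stop on an object; FORCE is the grip in N (left out, the last holds). Time passes only in rows, so rows that repeat a pose let the fingers close. It gives the time, the measured TCP pose, the force, the opening and the grip force at its end, in the units of the state.
- sense(): the state, without advancing time (a new reading comes with each control period).
- vision.read_camera(name): name is "scene" or "top" or "wrist"; returns (picture, depth): 480x640x3 uint8, red, green, blue; 480x640 float32, m along the optical axis (not along the pixel's ray), 0 where there is no reading.
- vision.camera_info(name): a dict with "fx", "fy", "cx", "cy" (pixels), "pose" (4x4, takes a point from camera to world coordinates). Camera axes: x right, y up, looking along -z (the intrinsics and any distortion apply to the point x, -y, -z); pixel columns grow to the right and rows downward; lengths in m; the calibration is good to about 2 mm. A picture is of the moment at which its call begins: read the wrist's pose just before it. camera_info takes no time and is no camera call; for the wrist camera it gives the pose at the moment of the call.
- job.sign_off(): hands the job in; it is judged then, once.
The state is a dict: "t": time; "joint_pos": joint angles; "qvel": joint speeds; "tau": joint torques, N m; "position": TCP position; "tcp_rot": TCP orientation; "ft_force": force on the tool from outside, world axes, zero at the start; "moment": the same for the moment, N m; "gripper_width": finger opening in m; "finger_force": force on a finger pad.
Only numpy, scipy, OpenCV 4.12 (cv2) and the standard library are available. Lean on these libraries where they do the work, as an engineer would, in place of code of your own. Each camera call takes 0.05 s, during which the arm holds its last target. There are 200 camera calls.

## Working session

There is one attempt and no reset: what is moved stays moved. The work goes in short steps, Python scripts to look and compute and a shell command to move; the robot and the scene stay as the last step left them, time stands still between calls to the robot, and variables do not carry over. Pictures are saved under pics/ and viewed, at most 10 in all, crops included, and the job is handed in when it is done.

```bash
mkdir -p pics; ls; python3 - <<'E'
from cell import sense, vision
import cv2, numpy as np
s=sense(); print({k:np.round(v,3).tolist() for k,v in s.items()})
for n in ("top","scene"):
    p,d=vision.read_camera(n); np.savez(f"{n}.npz",p=p,d=d)
    cv2.imwrite(f"pics/{n}0.png",p[:,:,::-1])
    i=vision.camera_info(n); print(n,{k:np.round(v,3).tolist() if k!='pose' else np.round(v,3).tolist() for k,v in i.items()})
E
```

```text
pics
{'t': 0.0, 'joint_pos': [-0.971, 0.256, 0.107, -0.0, -1.424, -0.285], 'qvel': [-0.002, 0.002, -0.0, -0.0, 0.0, -0.001], 'tau': [-0.001, -38.664, 23.793, 5.365, -0.006, -0.0], 'position': [0.17, -0.522, 0.23], 'tcp_rot': [-0.0, -0.157, 0.988, 0.001], 'ft_force': [1.06, 0.007, -0.118], 'moment': [-0.015, 0.038, -0.006], 'finger_force': 0.0, 'gripper_width': 0.085}
top {'fx': 450.368, 'fy': 450.368, 'cx': 327.524, 'cy': 230.746, 'pose': [[-0.028, 0.997, -0.065, 0.449], [-1.0, -0.029, -0.007, 0.006], [-0.009, 0.065, 0.998, 1.137], [0.0, 0.0, 0.0, 1.0]]}
scene {'fx': 473.278, 'fy': 473.278, 'cx': 323.269, 'cy': 249.929, 'pose': [[0.612, -0.442, 0.656, 1.277], [0.791, 0.343, -0.506, -0.558], [-0.002, 0.829, 0.559, 0.727], [0.0, 0.0, 0.0, 1.0]]}
```

View pics/top0.png

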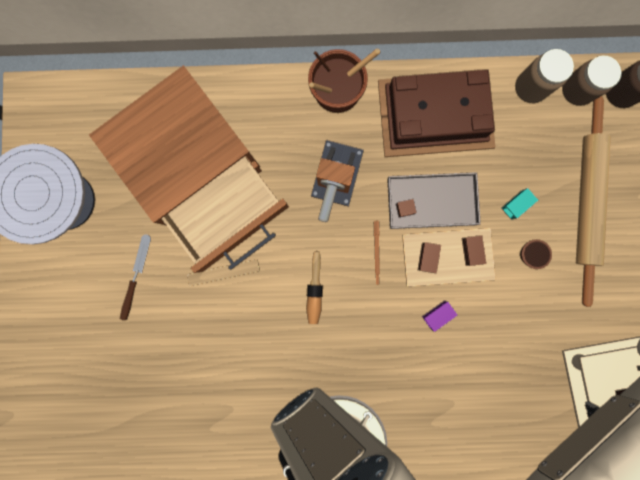

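View pics/scene0.png

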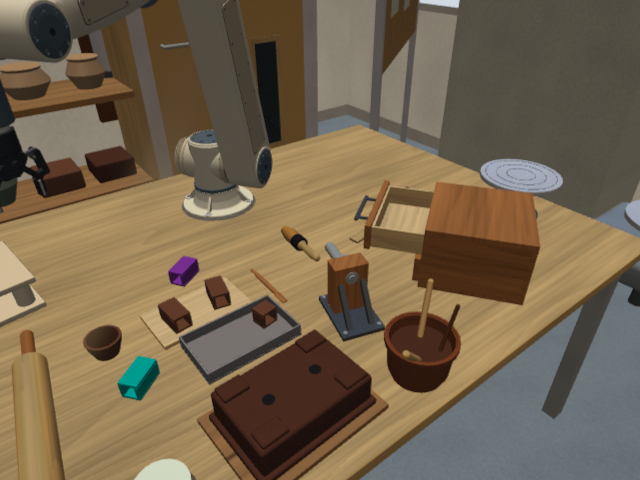

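The top view shows the sleeves at about (430,257) and (475,250) on the board, the tray at (433,200) with the shard at (406,208), and the gauge pin running from (335,185) to (325,217). The drawer handle is near (250,250). The purple and turquoise decoys are at (440,316) and (520,203). The scene view agrees.

```bash
cat > h.py <<'E'
import numpy as np, cv2
from cell import sense, vision
def cloud(d,i):
    v,u=np.mgrid[0:480,0:640]
    c=np.stack([(u-i['cx'])/i['fx']*d,-(v-i['cy'])/i['fy']*d,-d,np.ones_like(d)],-1)
    return (c@np.array(i['pose']).T)[...,:3]
def plane(i,uv,z):
    P=np.array(i['pose']);uv=np.atleast_2d(uv).astype(float)
    r=np.c_[(uv[:,0]-i['cx'])/i['fx'],-(uv[:,1]-i['cy'])/i['fy'],-np.ones(len(uv))]@P[:3,:3].T
    return P[:3,3]+r*((z-P[2,3])/r[:,2])[:,None]
def rect(pts):
    (c,wh,a)=cv2.minAreaRect((pts[:,:2]*1000).astype(np.float32))
    return np.round(c,1),np.round(wh,1),round(a,1)
def blobs(mask,W,minpx=30):
    n,l,st,ce=cv2.connectedComponentsWithStats(mask.astype(np.uint8))
    for k in range(1,n):
        if st[k,4]>=minpx:
            p=W[l==k]; print(ce[k].round(),st[k,4],*rect(p),'z',np.median(p[:,2]).round(4))
E
python3 - <<'E'
from h import *
f=np.load('top.npz');p,d=f['p'],f['d'];i=vision.camera_info('top');W=cloud(d,i);Z=W[...,2]
u=np.arange(640)[None,:].repeat(480,0);v=np.arange(480)[:,None].repeat(640,1)
def box(a,b,c,e):return (u>=a)&(u<=b)&(v>=c)&(v<=e)
print('sleeves');blobs(box(400,500,228,290)&(Z>.045)&(Z<.06),W)
print('board');blobs(box(395,505,225,295)&(Z>.006)&(Z<.06),W)
print('tray');blobs(box(380,485,165,232)&(Z>.022)&(Z<.034),W)
print('shard');blobs(box(385,485,165,232)&(Z>.036)&(Z<.06),W)
print('pin');blobs(box(310,345,186,225)&(Z>.10)&(Z<.125),W)
print('upright');blobs(box(310,370,150,200)&(Z>.128)&(Z<.142),W)
print('base');blobs(box(305,375,130,215)&(Z>.006)&(Z<.02),W)
print('chest');blobs(box(80,300,60,230)&(Z>.157)&(Z<.172),W,200)
print('floor');blobs(box(150,300,150,280)&(Z>.085)&(Z<.099),W)
print('panel');blobs(box(150,300,150,280)&(Z>.146)&(Z<.157),W)
print('handle');blobs(box(220,285,225,275)&(Z>.115)&(Z<.137),W,10)
E
```

```text
sleeves
[475. 250.] 498 [ 463.8 -340.8] [69.9 41.1] 4.4 z 0.0521
[430. 257.] 496 [ 449.8 -231.3] [40.7 69.9] 78.3 z 0.0521
board
[424. 226.] 136 [ 525.8 -244.3] [183.2   9.8] 88.9 z 0.0287
[448. 257.] 4620 [ 449.6 -285.5] [130.2 220.7] 2.6 z 0.0131
tray
[436. 199.] 554 [ 591.6 -251.4] [131.  221.1] 0.8 z 0.0291
shard
[407. 207.] 247 [ 573.3 -181.1] [36.  39.9] 10.5 z 0.0442
pin
[328. 202.] 396 [585.2  10. ] [38.3 96.6] 61.2 z 0.1148
upright
[335. 172.] 748 [645.6  -6.8] [79.9 51.3] 73.8 z 0.1351
base
[344. 166.] 915 [669.5 -15.2] [100.7 152.4] 74.3 z 0.0123
[318. 190.] 183 [630.6  33.1] [33.8 47.2] 74.1 z 0.0124
chest
[168. 143.] 13001 [717.7 358.5] [249. 261.] 35.6 z 0.1643
floor
[221. 207.] 5072 [580.4 260.7] [129.  217.7] 35.7 z 0.0923
panel
[238. 235.] 819 [510.4 209.6] [ 17.2 254.3] 35.7 z 0.1514
handle
[248. 247.] 450 [487.6 193.3] [ 41.4 129. ] 35.6 z 0.1303
```

```bash
cat >> h.py <<'E'
from scipy.spatial.transform import Rotation as Ro
def go(x,y,z,ang):
    """units/spin to put TCP at x,y,z (mm), tool x at world angle ang (deg), from measured pose"""
    s=sense();q=s['tcp_rot'];R=Ro.from_quat([q[1],q[2],q[3],q[0]]).as_matrix()
    t=R.T@(np.array([x,y,z])/1000-s['position'])/.025
    a=np.degrees(np.arctan2(R[1,0],R[0,0])); sp=-((ang-a+180)%360-180)/8
    print('t',round(s['t'],2),'tr',t.round(2).tolist(),'spin',round(sp,2),'pos',(s['position']*1000).round(1) if hasattr(s['position'],'round') else s['position'],'ang',round(a%360,1),'tilt',np.degrees(R[:2,2]).round(2),'F',np.round(s['ft_force'],1),'w',round(s['gripper_width']*1000,1),'ff',round(s['finger_force'],1))
E
python3 - <<'E'
from h import *
f=np.load('top.npz');p,d=f['p'],f['d'];i=vision.camera_info('top');W=cloud(d,i)
Q=W[186:225,310:345].reshape(-1,3)
a=np.radians(-16);ax=np.array([np.cos(a),np.sin(a)]);n=np.array([-ax[1],ax[0]])
b=np.array([.6456,-.0068]);Q=Q[(Q[:,2]>.09)&(Q[:,2]<.125)]
s=(Q[:,:2]-b)@ax;l=(Q[:,:2]-b)@n
for lo in np.arange(-.125,-.01,.01):
    m=(s>lo)&(s<=lo+.01)
    if m.sum()>3: print(round(lo,3),m.sum(),'lat min/max/mid mm',(l[m].min()*1e3).round(1),(l[m].max()*1e3).round(1),(l[m].mean()*1e3).round(1),'zmax',Q[m,2].max().round(4))
print('smin',s.min(),'base lat',(np.array([.6695,-.0152])-b)@n)
go(449.8,-231.3,120,168.3); print(np.array(vision.camera_info('wrist')['pose']).round(3))
E
```

```text
-0.115 26 lat min/max/mid mm -9.6 11.7 0.7 zmax 0.1182
-0.105 45 lat min/max/mid mm -10.9 12.7 0.5 zmax 0.1191
-0.095 47 lat min/max/mid mm -10.8 12.8 1.2 zmax 0.1197
-0.085 46 lat min/max/mid mm -11.2 12.1 0.1 zmax 0.1193
-0.075 46 lat min/max/mid mm -11.3 12.3 -0.0 zmax 0.1202
-0.065 44 lat min/max/mid mm -11.1 12.4 0.2 zmax 0.1194
-0.055 43 lat min/max/mid mm -11.1 11.9 0.3 zmax 0.1201
-0.045 45 lat min/max/mid mm -11.7 11.8 -0.2 zmax 0.1205
-0.035 50 lat min/max/mid mm -26.6 12.2 -6.3 zmax 0.1239
-0.025 8 lat min/max/mid mm -28.2 -21.3 -24.7 zmax 0.1236
smin -0.11028195188851041 base lat -0.001486865441855591
t 0.1 tr [-14.24, 7.61, 4.43] spin 3.72 pos [ 170.2 -522.5  230.5] ang 198.0 tilt [-0.03  0.09] F [-0.6 -0.6 -0.2] w 85.7 ff 0.0
[[-0.309 -0.902 -0.3    0.093]
 [ 0.951 -0.293 -0.098 -0.548]
 [ 0.001 -0.316  0.949  0.372]
 [ 0.     0.     0.     1.   ]]
```

```bash
python3 -m pendant '[{"hand":0.85,"translation":[-2,1,0.6],"spin":0.5},{"hand":0.85,"translation":[-4,2.1,1.2],"spin":1},{"hand":0.85,"translation":[-6,3.2,1.8],"spin":1.6},{"hand":0.85,"translation":[-8,4.3,2.5],"spin":2.2},{"hand":0.85,"translation":[-10,5.4,3.2],"spin":2.8},{"hand":0.85,"translation":[-12,6.5,3.8],"spin":3.3},{"hand":0.85,"translation":[-13.6,7.3,4.2],"spin":3.7},{"hand":0.85,"translation":[-14.24,7.61,4.43],"spin":3.72},{"hand":0.85,"translation":[-14.24,7.61,4.43],"spin":3.72},{"hand":0.85,"translation":[-14.24,7.61,4.43],"spin":3.72}]' 40
python3 - <<'E'
from h import *
i=vision.camera_info('wrist');p,d=vision.read_camera('wrist');cv2.imwrite('pics/w1.png',p[:,:,::-1])
W=cloud(d,i);Z=W[...,2];blobs((Z>.045)&(Z<.058),W,100)
go(449.8,-231.3,12,168.3)
E
```

```text
t: 1.35
position: [0.4493, -0.2325, 0.1207]
tcp_rot: [-0.0, 0.102, 0.995, -0.0]
ft_force: [-0.2, -0.4, -0.3]
gripper_width: 0.0727
finger_force: 0.0
[326. 245.] 5642 [ 449.  -231.5] [40.1 70.2] 78.3 z 0.0504
[177. 288.] 4472 [ 463.3 -340.9] [70.5 41. ] 5.4 z 0.0504
[612. 401.] 778 [621.9 -29.6] [18.4 39.3] 18.1 z 0.0514
t 1.4 tr [-0.01, 0.06, 4.35] spin -0.01 pos [ 449.3 -232.6  120.8] ang 168.2 tilt [ 0.01 -0.01] F [-0.5  0.2 -0.4] w 72.7 ff 0.0
```

View pics/w1.png

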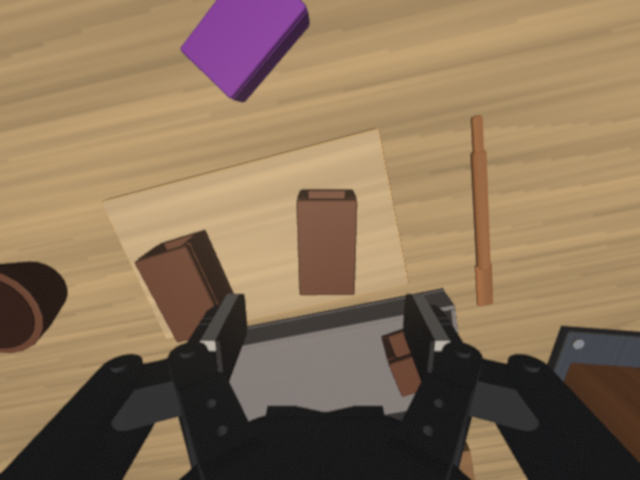

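The wrist view shows sleeve 1 centred between the fingers at (326,245), and its position agrees with the top camera to about 1 mm. Next I descend and grip.

```bash
python3 -m pendant '[{"hand":0.85,"translation":[0,0.05,1.5],"spin":0},{"hand":0.85,"translation":[0,0.05,3],"spin":0},{"hand":0.85,"translation":[0,0.05,4],"spin":0},{"hand":0.85,"translation":[0,0.05,4.35],"spin":0},{"hand":0.3,"translation":[0,0.05,4.35],"spin":0},{"hand":0.3,"translation":[0,0.05,4.35],"spin":0},{"hand":0.3,"translation":[0,0.05,4.35],"spin":0},{"hand":0.3,"translation":[0,0.05,4.35],"spin":0},{"hand":0.3,"translation":[0,0.05,4.35],"spin":0}]' 40
python3 -c "
from h import *
go(449.8,-231.3,200,168.3)"
```

```text
t: 2.52
position: [0.4511, -0.231, 0.0131]
tcp_rot: [0.001, 0.102, 0.995, -0.0]
ft_force: [-0.7, 0.3, 6.6]
gripper_width: 0.0399
finger_force: 42.2
t 2.52 tr [0.03, -0.03, -7.48] spin 0.0 pos [ 451.1 -231.    13.1] ang 168.3 tilt [ 0.13 -0.06] F [-0.7  0.3  6.6] w 39.9 ff 42.2
```

```bash
python3 -m pendant '[{"hand":0.3,"translation":[0,0,-0.6],"spin":0},{"hand":0.3,"translation":[0,0,-2],"spin":0},{"hand":0.3,"translation":[0,0,-4],"spin":0},{"hand":0.3,"translation":[0,0,-4],"spin":0}]' 40
python3 -c "
from h import *
go(487,39.4,86.1,163.9)"
```

```text
t: 3.02
position: [0.4528, -0.2313, 0.1159]
tcp_rot: [0.004, 0.102, 0.995, -0.001]
ft_force: [0.0, 0.2, -1.8]
gripper_width: 0.0398
finger_force: 41.4
t 3.02 tr [0.86, 10.88, 1.18] spin 0.55 pos [ 452.8 -231.3  115.9] ang 168.3 tilt [ 0.47 -0.13] F [ 0.   0.2 -1.8] w 39.8 ff 41.4
```

```bash
python3 -m pendant '[{"hand":0.3,"translation":[0.1,1,0],"spin":0.1},{"hand":0.3,"translation":[0.2,3,0],"spin":0.2},{"hand":0.3,"translation":[0.4,5,0.2],"spin":0.3},{"hand":0.3,"translation":[0.6,7,0.6],"spin":0.4},{"hand":0.3,"translation":[0.8,9,1],"spin":0.5},{"hand":0.3,"translation":[0.86,10.4,1.18],"spin":0.55},{"hand":0.3,"translation":[0.86,10.88,1.18],"spin":0.55},{"hand":0.3,"translation":[0.86,10.88,1.18],"spin":0.55},{"hand":0.3,"translation":[0.86,10.88,1.18],"spin":0.55}]' 40
python3 - <<'E'
from h import *
go(487,39.4,86.1,163.9)
i=vision.camera_info('wrist');p,d=vision.read_camera('wrist');cv2.imwrite('pics/w2.png',p[:,:,::-1])
np.savez('w2.npz',p=p,d=d,pose=i['pose'])
W=cloud(d,i);Z=W[...,2]
b=np.array([.540,.0241]);a=np.radians(-16.1);ax=np.array([np.cos(a),np.sin(a)]);n=np.array([-ax[1],ax[0]])
s=(W[...,:2]-b)@ax*1e3;l=(W[...,:2]-b)@n*1e3
for lo in range(-100,90,10):
    m=(s>lo)&(s<=lo+10)&(abs(l)<35)&(Z>.09)&(Z<.14)
    if m.sum()>5: print(lo,m.sum(),'l',l[m].min().round(1),l[m].max().round(1),'z',Z[m].min().round(4),Z[m].max().round(4))
E
```

```text
t: 4.15
position: [0.4841, 0.0392, 0.0822]
tcp_rot: [-0.0, 0.141, 0.99, -0.0]
ft_force: [0.7, 0.5, -1.0]
gripper_width: 0.0398
finger_force: 41.2
t 4.15 tr [-0.11, 0.04, -0.16] spin -0.01 pos [484.1  39.2  82.2] ang 163.8 tilt [-0.03 -0.01] F [ 0.7  0.5 -1. ] w 39.8 ff 41.2
-100 2788 l -21.1 18.9 z 0.09 0.1215
-90 2947 l -21.2 18.8 z 0.09 0.1213
-80 3973 l -34.6 32.2 z 0.1176 0.14
-70 6145 l -35.0 35.0 z 0.09 0.14
-60 2704 l -35.0 35.0 z 0.1178 0.1373
-50 2195 l -22.9 20.6 z 0.1176 0.1211
-40 1512 l -21.3 18.8 z 0.1173 0.1209
```

View pics/w2.png

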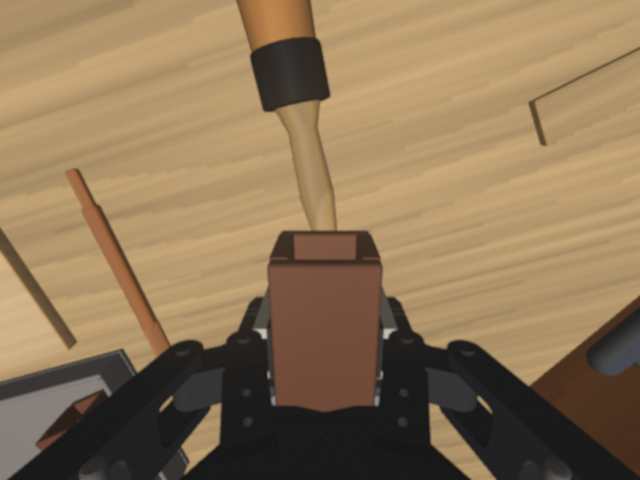

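```bash
python3 -m pendant '[{"hand":0.3,"translation":[-0.1,0.04,-0.16],"spin":0},{"hand":0.3,"translation":[-0.1,0.04,-0.16],"spin":0},{"hand":0.3,"translation":[-0.4,0.04,-0.16],"spin":0},{"hand":0.3,"translation":[-0.7,0.04,-0.16],"spin":0},{"hand":0.3,"translation":[-0.85,0.04,-0.16],"spin":0},{"hand":0.3,"translation":[-1,0.04,-0.16],"spin":0},{"hand":0.3,"translation":[-1.15,0.04,-0.16],"spin":0},{"hand":0.3,"translation":[-1.3,0.04,-0.16],"spin":0},{"hand":0.3,"translation":[-1.3,0.04,-0.16],"spin":0}]' 40
python3 -c "
from h import *
go(540,24.1,86.1,163.9)"
```

```text
t: 5.32
position: [0.5161, 0.032, 0.0863]
tcp_rot: [0.0, 0.14, 0.99, -0.0]
ft_force: [0.1, 0.6, -0.8]
gripper_width: 0.0397
finger_force: 41.2
t 5.33 tr [-1.01, -0.04, 0.01] spin -0.0 pos [516.1  32.   86.3] ang 163.9 tilt [ 0. -0.] F [ 0.1  0.6 -0.8] w 39.7 ff 41.2
```

```bash
python3 -m pendant '[{"hand":0.3,"translation":[-0.15,-0.04,0],"spin":0},{"hand":0.3,"translation":[-0.3,-0.04,0],"spin":0},{"hand":0.3,"translation":[-0.45,-0.04,0],"spin":0},{"hand":0.3,"translation":[-0.6,-0.04,0],"spin":0},{"hand":0.3,"translation":[-0.75,-0.04,0],"spin":0},{"hand":0.3,"translation":[-0.85,-0.04,0],"spin":0},{"hand":0.3,"translation":[-0.85,-0.04,0],"spin":0}]' 40
python3 -c "
from h import *
go(540,24.1,86.1,163.9)"
```

```text
t: 6.2
position: [0.5362, 0.0251, 0.0862]
tcp_rot: [-0.0, 0.14, 0.99, -0.0]
ft_force: [-0.1, 0.2, -1.4]
gripper_width: 0.0393
finger_force: 41.2
t 6.2 tr [-0.16, 0.0, 0.01] spin -0.0 pos [536.2  25.1  86.2] ang 163.9 tilt [-0. -0.] F [-0.1  0.2 -1.4] w 39.3 ff 41.2
```

```bash
python3 -m pendant '[{"hand":0.3,"translation":[-0.1,0,0],"spin":0},{"hand":0.3,"translation":[-0.2,0,0],"spin":0},{"hand":0.3,"translation":[-0.3,0,0],"spin":0},{"hand":0.3,"translation":[-0.4,0,0],"spin":0},{"hand":0.3,"translation":[-0.4,0,0],"spin":0}]' 40
python3 -c "
from h import *
go(540,24.1,86.1,163.9)"
```

```text
t: 6.82
position: [0.5458, 0.0223, 0.0862]
tcp_rot: [-0.0, 0.14, 0.99, -0.0]
ft_force: [0.6, -0.6, -2.2]
gripper_width: 0.0399
finger_force: 41.2
t 6.83 tr [0.24, 0.0, 0.01] spin -0.0 pos [545.8  22.3  86.2] ang 163.9 tilt [-0. -0.] F [ 0.6 -0.6 -2.2] w 39.9 ff 41.2
```

```bash
python3 -m pendant '[{"hand":0.3,"translation":[-0.25,0,0],"spin":0},{"hand":0.3,"translation":[-0.5,0,0],"spin":0},{"hand":0.3,"translation":[-0.75,0,0],"spin":0},{"hand":0.3,"translation":[-1,0,0],"spin":0},{"hand":0.3,"translation":[-1.25,0,0],"spin":0},{"hand":0.3,"translation":[-1.5,0,0],"spin":0},{"hand":0.3,"translation":[-1.65,0,0],"spin":0},{"hand":0.3,"translation":[-1.75,0,0],"spin":0},{"hand":0.3,"translation":[-1.75,0,0],"spin":0}]' 40
python3 -c "
from h import *
go(540,24.1,86.1,163.9)"
```

```text
t: 7.95
position: [0.5877, 0.0102, 0.0862]
tcp_rot: [-0.0, 0.14, 0.99, 0.0]
ft_force: [-0.6, -0.1, -0.6]
gripper_width: 0.0394
finger_force: 41.2
t 7.95 tr [1.99, 0.0, 0.01] spin -0.0 pos [587.7  10.2  86.2] ang 163.9 tilt [-0.  0.] F [-0.6 -0.1 -0.6] w 39.4 ff 41.2
```

```bash
python3 -m pendant '[{"hand":0.3,"translation":[-0.08,0,0],"spin":0},{"hand":0.3,"translation":[-0.16,0,0],"spin":0},{"hand":0.3,"translation":[-0.16,0,0],"spin":0}]' 40
python3 -c "
from h import *
go(540,24.1,86.1,163.9)"
```

```text
t: 8.32
position: [0.5885, 0.0097, 0.0855]
tcp_rot: [-0.003, 0.141, 0.99, -0.0]
ft_force: [-9.0, 3.6, 2.3]
gripper_width: 0.0397
finger_force: 41.7
t 8.32 tr [2.02, 0.02, -0.01] spin -0.01 pos [588.5   9.7  85.5] ang 163.8 tilt [-0.35  0.05] F [-9.   3.6  2.3] w 39.7 ff 41.7
```

```bash
python3 -m pendant '[{"hand":0.3,"translation":[-0.08,0,0],"spin":0},{"hand":0.3,"translation":[-0.08,0,0],"spin":0}]' 40
python3 -c "
from h import *
go(540,24.1,86.1,163.9)"
```

```text
t: 8.57
position: [0.5883, 0.0095, 0.0849]
tcp_rot: [-0.005, 0.141, 0.99, -0.0]
ft_force: [-15.2, 5.5, 4.0]
gripper_width: 0.0399
finger_force: 42.0
t 8.57 tr [2.02, 0.02, -0.03] spin -0.01 pos [588.3   9.5  84.9] ang 163.8 tilt [-0.59  0.08] F [-15.2   5.5   4. ] w 39.9 ff 42.0
```

Contact at the seat's expected position with 16 N of push: the first sleeve is clear and home. Now I pull it off for the drawer.

```bash
python3 -m pendant '[{"hand":0.3,"translation":[0.2,0,0],"spin":0},{"hand":0.3,"translation":[0.6,0,0],"spin":0},{"hand":0.3,"translation":[1.1,0,0],"spin":0},{"hand":0.3,"translation":[1.7,0,0],"spin":0},{"hand":0.3,"translation":[2.3,0,0],"spin":0},{"hand":0.3,"translation":[2.9,0,0],"spin":0},{"hand":0.3,"translation":[3.5,0,0],"spin":0},{"hand":0.3,"translation":[4.1,0,0],"spin":0},{"hand":0.3,"translation":[4.5,0,0],"spin":0},{"hand":0.3,"translation":[4.5,0,0],"spin":0}]' 40
python3 - <<'E'
from h import *
go(540,24.1,86.1,163.9)
i=vision.camera_info('top');p,d=vision.read_camera('top');W=cloud(d,i);Z=W[...,2]
u=np.arange(640)[None,:].repeat(480,0);v=np.arange(480)[:,None].repeat(640,1)
def box(a,b,c,e):return (u>=a)&(u<=b)&(v>=c)&(v<=e)
print('floor');blobs(box(150,300,150,280)&(Z>.085)&(Z<.099),W)
print('panel');blobs(box(150,300,150,280)&(Z>.146)&(Z<.157),W)
E
```

```text
t: 9.82
position: [0.4849, 0.04, 0.0865]
tcp_rot: [0.0, 0.14, 0.99, 0.0]
ft_force: [-0.2, 0.4, -1.4]
gripper_width: 0.0398
finger_force: 41.2
t 9.82 tr [-2.29, -0.0, 0.02] spin 0.0 pos [484.9  40.   86.5] ang 163.9 tilt [0.02 0.01] F [-0.2  0.4 -1.4] w 39.8 ff 41.2
floor
[221. 207.] 5053 [580.3 260.9] [129.5 218.3] 35.5 z 0.0923
panel
[259. 219.] 436 [536.1 175.5] [ 19. 169.] 34.6 z 0.1514
```

```bash
python3 -c "
from h import *
go(530.7,273.3,185,215.6)"
```

```text
t 9.88 tr [0.84, 9.47, -3.94] spin -6.46 pos [485.4  40.   86.5] ang 163.9 tilt [ 0.03 -0.  ] F [ 0.7  0.5 -1.7] w 39.5 ff 41.2
```

```bash
python3 -m pendant '[{"hand":0.3,"translation":[0.3,0.5,-1],"spin":-0.3},{"hand":0.3,"translation":[0.8,1.5,-2.4],"spin":-1},{"hand":0.3,"translation":[0.84,3,-3.6],"spin":-2},{"hand":0.3,"translation":[0.84,4.8,-3.94],"spin":-3.2},{"hand":0.3,"translation":[0.84,6.6,-3.94],"spin":-4.4},{"hand":0.3,"translation":[0.84,8.2,-3.94],"spin":-5.5},{"hand":0.3,"translation":[0.84,9.2,-3.94],"spin":-6.3},{"hand":0.3,"translation":[0.84,9.47,-3.94],"spin":-6.46},{"hand":0.3,"translation":[0.84,9.47,-3.94],"spin":-6.46},{"hand":0.3,"translation":[0.84,9.47,-3.94],"spin":-6.46}]' 40
python3 - <<'E'
from h import *
go(530.7,273.3,93.5,215.6)
i=vision.camera_info('wrist');p,d=vision.read_camera('wrist');cv2.imwrite('pics/w3.png',p[:,:,::-1])
W=cloud(d,i);Z=W[...,2];blobs((Z>.146)&(Z<.157),W,200)
E
```

```text
t: 11.12
position: [0.531, 0.2722, 0.1849]
tcp_rot: [0.0, -0.304, 0.953, -0.0]
ft_force: [-0.6, 0.4, -1.2]
gripper_width: 0.0395
finger_force: 41.2
t 11.12 tr [-0.02, 0.04, 3.66] spin -0.02 pos [531.  272.2 184.9] ang 215.5 tilt [ 0.   -0.01] F [-0.6  0.4 -1.2] w 39.5 ff 41.2
[251. 178.] 13525 [509.9 209.2] [ 15.4 253.9] 35.6 z 0.1499
[ 90. 385.] 527 [683.1 196.3] [ 4.  36.7] 35.7 z 0.1528
```

View pics/w3.png

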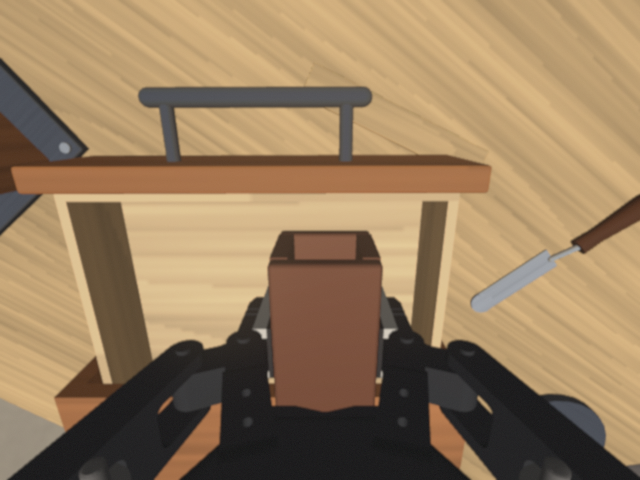

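```bash
python3 -m pendant '[{"hand":0.3,"translation":[0,0.04,1],"spin":0},{"hand":0.3,"translation":[0,0.04,2],"spin":0},{"hand":0.3,"translation":[0,0.04,3],"spin":0},{"hand":0.3,"translation":[0,0.04,3.4],"spin":0},{"hand":0.3,"translation":[0,0.04,3.55],"spin":0},{"hand":0.3,"translation":[0,0.04,3.64],"spin":0},{"hand":0.3,"translation":[0,0.04,3.64],"spin":0}]' 40
python3 -c "
from h import *
go(530.7,273.3,93.1,215.6)"
```

```text
t: 12.05
position: [0.5307, 0.2741, 0.0945]
tcp_rot: [0.001, -0.305, 0.952, 0.0]
ft_force: [0.5, 0.8, -1.6]
gripper_width: 0.0392
finger_force: 41.3
t 12.05 tr [0.02, -0.03, 0.06] spin -0.01 pos [530.7 274.1  94.5] ang 215.6 tilt [0.06 0.04] F [ 0.5  0.8 -1.6] w 39.2 ff 41.3
```

```bash
python3 -m pendant '[{"hand":0.3,"translation":[0,0,0.04],"spin":0},{"hand":0.3,"translation":[0,0,0.08],"spin":0},{"hand":0.3,"translation":[0,0,0.08],"spin":0}]' 40
python3 -c "
from h import *
go(530.7,273.3,93.1,215.6)"
```

```text
t: 12.42
position: [0.5311, 0.2745, 0.0932]
tcp_rot: [0.001, -0.306, 0.952, 0.0]
ft_force: [-1.3, 0.3, 5.9]
gripper_width: 0.0396
finger_force: 42.0
t 12.43 tr [0.04, -0.03, 0.0] spin -0.0 pos [531.1 274.5  93.2] ang 215.6 tilt [0.14 0.08] F [-1.3  0.3  5.9] w 39.6 ff 42.0
```

```bash
python3 -m pendant '[{"hand":0.65,"translation":[0,0,0],"spin":0},{"hand":0.65,"translation":[0,0,0],"spin":0},{"hand":0.65,"translation":[0,0,0],"spin":0},{"hand":0.65,"translation":[0,0,-0.5],"spin":0},{"hand":0.65,"translation":[0,0,-1.5],"spin":0},{"hand":0.65,"translation":[0,0,-3],"spin":0},{"hand":0.65,"translation":[0,0,-4.2],"spin":0},{"hand":0.65,"translation":[0,0,-4.2],"spin":0}]' 40
python3 - <<'E'
from h import *
i=vision.camera_info('wrist');p,d=vision.read_camera('wrist')
W=cloud(d,i);Z=W[...,2];blobs((Z>.125)&(Z<.137),W,500)
go(463.5,-340.8,120,184.9)
E
```

```text
t: 13.42
position: [0.5318, 0.2747, 0.2008]
tcp_rot: [0.003, -0.305, 0.952, 0.001]
ft_force: [-0.5, 0.3, -0.1]
gripper_width: 0.0552
finger_force: 0.0
[257. 109.] 6256 [487.8 193.7] [ 40.5 249.4] 35.5 z 0.129
[110. 274.] 2034 [639.4 167.9] [132.7   3. ] 35.6 z 0.1313
[426. 248.] 663 [493.2 331.4] [84.9  1.2] 35.5 z 0.1312
[325. 242.] 5716 [529.7 273.2] [69.9 40.1] 35.5 z 0.1303
t 13.47 tr [16.51, -18.45, 3.08] spin 3.83 pos [530.9 274.3 198.7] ang 215.6 tilt [0.15 0.13] F [ 0.5  0.2 -0.8] w 55.7 ff 0.0
```

```bash
python3 -m pendant '[{"hand":0.85,"translation":[0.8,-0.9,0],"spin":0.2},{"hand":0.85,"translation":[2.4,-2.6,0],"spin":0.5},{"hand":0.85,"translation":[4,-4.4,0],"spin":1},{"hand":0.85,"translation":[5.6,-6.2,0],"spin":1.4},{"hand":0.85,"translation":[7.2,-8,0],"spin":1.8},{"hand":0.85,"translation":[8.8,-9.8,0],"spin":2.2},{"hand":0.85,"translation":[10.4,-11.6,0.5],"spin":2.6},{"hand":0.85,"translation":[12,-13.4,1],"spin":3},{"hand":0.85,"translation":[13.6,-15.2,1.5],"spin":3.4},{"hand":0.85,"translation":[15,-16.8,2.3],"spin":3.7}]' 40
python3 - <<'E'
from h import *
go(463.5,-340.8,120,184.9)
E
```

```text
t: 14.72
position: [0.4688, -0.2879, 0.1388]
tcp_rot: [0.0, -0.051, 0.999, -0.0]
ft_force: [-0.5, 0.3, -0.4]
gripper_width: 0.0723
finger_force: 0.0
t 14.72 tr [0.43, -2.08, 0.75] spin 0.12 pos [ 468.8 -287.9  138.8] ang 185.8 tilt [ 0.01 -0.01] F [-0.5  0.3 -0.4] w 72.3 ff 0.0
```

```bash
python3 -m pendant '[{"hand":0.85,"translation":[0.3,-1.2,0.4],"spin":0.1},{"hand":0.85,"translation":[0.43,-2.0,0.75],"spin":0.12},{"hand":0.85,"translation":[0.43,-2.08,0.75],"spin":0.12},{"hand":0.85,"translation":[0.43,-2.08,0.75],"spin":0.12}]' 40
python3 - <<'E'
from h import *
i=vision.camera_info('wrist');p,d=vision.read_camera('wrist')
W=cloud(d,i);Z=W[...,2];blobs((Z>.045)&(Z<.058),W,500)
go(463.5,-340.8,12,184.9)
E
```

```text
t: 15.22
position: [0.4646, -0.3381, 0.1208]
tcp_rot: [0.0, -0.044, 0.999, -0.0]
ft_force: [-0.5, 0.2, -0.0]
gripper_width: 0.0727
finger_force: 0.0
[321. 244.] 5684 [ 463.4 -341.3] [70.3 40.1] 5.4 z 0.0503
t 15.28 tr [0.06, -0.11, 4.36] spin 0.02 pos [ 464.8 -337.9  121. ] ang 185.1 tilt [ 0.05 -0.01] F [-0.5 -0.1  0.6] w 72.8 ff 0.0
```

```bash
python3 -m pendant '[{"hand":0.85,"translation":[0.06,-0.1,1.5],"spin":0},{"hand":0.85,"translation":[0.06,-0.1,3],"spin":0},{"hand":0.85,"translation":[0.06,-0.1,4],"spin":0},{"hand":0.85,"translation":[0.06,-0.1,4.35],"spin":0},{"hand":0.3,"translation":[0.06,-0.1,4.35],"spin":0},{"hand":0.3,"translation":[0.06,-0.1,4.35],"spin":0},{"hand":0.3,"translation":[0.06,-0.1,4.35],"spin":0},{"hand":0.3,"translation":[0.06,-0.1,4.35],"spin":0},{"hand":0.3,"translation":[0.06,-0.1,4.35],"spin":0}]' 40
python3 -c "
from h import *
go(449.8,-231.3,110,184.9)"
```

```text
t: 16.4
position: [0.4641, -0.3417, 0.0134]
tcp_rot: [0.001, -0.044, 0.999, -0.001]
ft_force: [-0.0, 2.3, 5.8]
gripper_width: 0.0397
finger_force: 41.8
t 16.4 tr [0.17, 4.44, -3.87] spin 0.01 pos [ 464.1 -341.7   13.4] ang 185.0 tilt [ 0.16 -0.07] F [-0.   2.3  5.8] w 39.7 ff 41.8
```

```bash
python3 -m pendant '[{"hand":0.3,"translation":[0,0,-0.6],"spin":0},{"hand":0.3,"translation":[0,0,-2],"spin":0},{"hand":0.3,"translation":[0,0,-4],"spin":0},{"hand":0.3,"translation":[0,0,-4],"spin":0},{"hand":0.3,"translation":[0,0,-4],"spin":0}]' 40
python3 -c "
from h import *
go(487,39.4,86.4,163.9)"
```

```text
t: 17.02
position: [0.4625, -0.341, 0.1118]
tcp_rot: [-0.0, -0.043, 0.999, 0.0]
ft_force: [-0.1, -0.1, -1.8]
gripper_width: 0.04
finger_force: 41.2
t 17.02 tr [-2.3, 15.07, 1.03] spin 2.63 pos [ 462.5 -341.   111.8] ang 185.0 tilt [-0.01  0.04] F [-0.1 -0.1 -1.8] w 40.0 ff 41.2
```

```bash
python3 -m pendant '[{"hand":0.3,"translation":[-0.1,1,0],"spin":0.2},{"hand":0.3,"translation":[-0.4,2.8,0],"spin":0.5},{"hand":0.3,"translation":[-0.7,4.8,0],"spin":0.9},{"hand":0.3,"translation":[-1,6.8,0],"spin":1.3},{"hand":0.3,"translation":[-1.3,8.8,0],"spin":1.7},{"hand":0.3,"translation":[-1.6,10.8,0.2],"spin":2.1},{"hand":0.3,"translation":[-1.9,12.8,0.6],"spin":2.4},{"hand":0.3,"translation":[-2.2,14.4,1],"spin":2.6},{"hand":0.3,"translation":[-2.3,15.07,1.03],"spin":2.63},{"hand":0.3,"translation":[-2.3,15.07,1.03],"spin":2.63}]' 40
python3 -c "
from h import *
go(487,39.4,86.4,163.9)"
```

```text
t: 18.27
position: [0.4869, 0.0393, 0.0854]
tcp_rot: [-0.001, 0.139, 0.99, -0.001]
ft_force: [-0.8, -0.2, -0.7]
gripper_width: 0.0395
finger_force: 41.1
t 18.27 tr [-0.0, 0.0, -0.04] spin 0.02 pos [486.9  39.3  85.4] ang 164.1 tilt [-0.1  -0.04] F [-0.8 -0.2 -0.7] w 39.5 ff 41.1
```

```bash
python3 -m pendant '[{"hand":0.3,"translation":[0,0,-0.04],"spin":0},{"hand":0.3,"translation":[-0.3,0,-0.04],"spin":0},{"hand":0.3,"translation":[-0.6,0,-0.04],"spin":0},{"hand":0.3,"translation":[-0.75,0,-0.04],"spin":0},{"hand":0.3,"translation":[-0.9,0,-0.04],"spin":0},{"hand":0.3,"translation":[-1.1,0,-0.04],"spin":0},{"hand":0.3,"translation":[-1.3,0,-0.04],"spin":0},{"hand":0.3,"translation":[-1.5,0,-0.04],"spin":0},{"hand":0.3,"translation":[-1.7,0,-0.04],"spin":0},{"hand":0.3,"translation":[-1.7,0,-0.04],"spin":0}]' 40
python3 -c "
from h import *
go(540,24.1,86.4,163.9)"
```

```text
t: 19.52
position: [0.5285, 0.0272, 0.0869]
tcp_rot: [-0.0, 0.14, 0.99, -0.0]
ft_force: [-0.3, -0.0, -2.0]
gripper_width: 0.0395
finger_force: 41.1
t 19.52 tr [-0.48, 0.01, 0.02] spin 0.01 pos [528.5  27.2  86.9] ang 163.9 tilt [-0. -0.] F [-0.3 -0.  -2. ] w 39.5 ff 41.1
```

```bash
python3 -m pendant '[{"hand":0.3,"translation":[-0.1,0,0.02],"spin":0},{"hand":0.3,"translation":[-0.2,0,0.02],"spin":0},{"hand":0.3,"translation":[-0.28,0,0.02],"spin":0},{"hand":0.3,"translation":[-0.35,0,0.02],"spin":0},{"hand":0.3,"translation":[-0.42,0,0.02],"spin":0},{"hand":0.3,"translation":[-0.42,0,0.02],"spin":0}]' 40
python3 -c "
from h import *
go(540,24.1,86.4,163.9)"
```

```text
t: 20.27
position: [0.5341, 0.025, 0.0852]
tcp_rot: [-0.004, 0.14, 0.99, -0.0]
ft_force: [-11.9, 5.6, 2.9]
gripper_width: 0.0398
finger_force: 41.9
t 20.27 tr [-0.24, 0.03, -0.05] spin 0.0 pos [534.1  25.   85.2] ang 163.9 tilt [-0.49  0.06] F [-11.9   5.6   2.9] w 39.8 ff 41.9
```

```bash
python3 -m pendant '[{"hand":0.3,"translation":[-0.08,0,0],"spin":0},{"hand":0.3,"translation":[-0.08,0,0],"spin":0}]' 40
python3 -c "
from h import *
go(540,24.1,86.4,163.9)"
```

```text
t: 20.52
position: [0.5342, 0.0249, 0.0852]
tcp_rot: [-0.006, 0.14, 0.99, 0.0]
ft_force: [-18.8, 7.8, 10.2]
gripper_width: 0.0393
finger_force: 42.5
t 20.52 tr [-0.23, 0.03, -0.05] spin -0.0 pos [534.2  24.9  85.2] ang 163.9 tilt [-0.68  0.11] F [-18.8   7.8  10.2] w 39.3 ff 42.5
```

It stopped hard at s≈-5.9 mm, about where a blocked sleeve should stop. This one is blocked, so it goes to the tray.

```bash
python3 -m pendant '[{"hand":0.3,"translation":[0.2,0,0],"spin":0},{"hand":0.3,"translation":[0.6,0,0],"spin":0},{"hand":0.3,"translation":[1.1,0,0],"spin":0},{"hand":0.3,"translation":[1.7,0,0],"spin":0},{"hand":0.3,"translation":[2.2,0,0],"spin":0},{"hand":0.3,"translation":[2.4,0,0],"spin":0},{"hand":0.3,"translation":[2.4,0,-0.5],"spin":0},{"hand":0.3,"translation":[2.4,0,-1],"spin":0}]' 40
python3 -c "
from h import *
go(592.2,-296,60,180.8)"
```

```text
t: 21.52
position: [0.4832, 0.0404, 0.1128]
tcp_rot: [0.001, 0.139, 0.99, 0.0]
ft_force: [0.6, 0.8, -2.1]
gripper_width: 0.0396
finger_force: 41.1
t 21.52 tr [-7.9, -11.73, 2.12] spin -2.1 pos [483.2  40.4 112.8] ang 164.0 tilt [ 0.06 -0.  ] F [ 0.6  0.8 -2.1] w 39.6 ff 41.1
```

```bash
python3 -m pendant '[{"hand":0.3,"translation":[0,-1,0],"spin":0},{"hand":0.3,"translation":[0,-3,0],"spin":-0.3},{"hand":0.3,"translation":[-0.6,-5,0],"spin":-0.7},{"hand":0.3,"translation":[-2.2,-6.8,0],"spin":-1.1},{"hand":0.3,"translation":[-3.8,-8.4,0],"spin":-1.5},{"hand":0.3,"translation":[-5.4,-9.9,0],"spin":-1.8},{"hand":0.3,"translation":[-7,-11.1,0.5],"spin":-2},{"hand":0.3,"translation":[-7.8,-11.7,1.2],"spin":-2.1},{"hand":0.3,"translation":[-7.9,-11.73,1.2],"spin":-2.1},{"hand":0.3,"translation":[-7.9,-11.73,1.2],"spin":-2.1}]' 40
python3 - <<'E'
from h import *
i=vision.camera_info('wrist');p,d=vision.read_camera('wrist');cv2.imwrite('pics/w4.png',p[:,:,::-1])
W=cloud(d,i);Z=W[...,2];blobs((Z>.021)&(Z<.034),W,300)
go(592.2,-296,6.5,180.8)
E
```

```text
t: 22.78
position: [0.5917, -0.2962, 0.0822]
tcp_rot: [0.0, -0.006, 1.0, -0.0]
ft_force: [-0.7, -0.6, -1.1]
gripper_width: 0.0397
finger_force: 41.2
[10. 26.] 817 [ 467.1 -462.2] [ 8.8 32.1] 58.1 z 0.028
[429. 225.] 8096 [ 590.7 -251.1] [130.3 220.7] 0.7 z 0.0277
[ 92. 243.] 518 [ 590.8 -450.3] [15.6 71.3] 51.0 z 0.0281
[479. 234.] 560 [ 576.  -197.8] [37.1  7.4] 10.5 z 0.0275
[442. 428.] 513 [ 731.2 -202.9] [22.2 11.7] 87.5 z 0.0248
[207. 434.] 519 [ 744.5 -390.9] [17.7 32.5] 41.4 z 0.0244
t 22.82 tr [-0.02, -0.0, 3.05] spin -0.0 pos [ 591.7 -295.9   82.7] ang 180.8 tilt [ 0.08 -0.03] F [-0.4  0.2 -1.6] w 39.8 ff 41.2
```

View pics/w4.png

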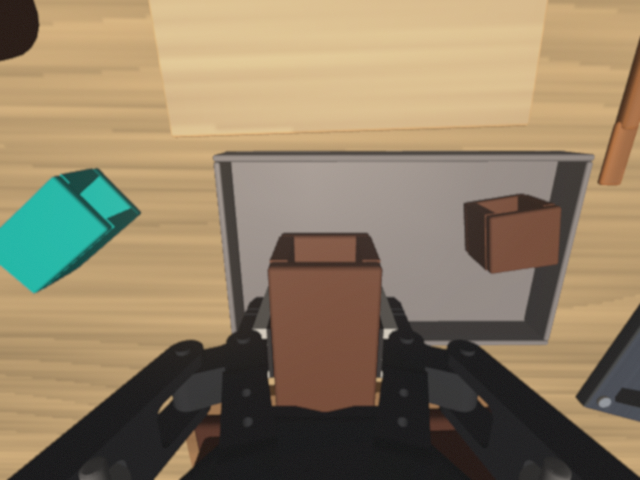

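The sleeve hangs over the free half of the tray (rim about x 220–590, y 152–342 px), well clear of the shard at (512,235). Lowering it.

```bash
python3 -m pendant '[{"hand":0.3,"translation":[0,0,0.8],"spin":0},{"hand":0.3,"translation":[0,0,1.8],"spin":0},{"hand":0.3,"translation":[0,0,2.6],"spin":0},{"hand":0.3,"translation":[0,0,2.9],"spin":0},{"hand":0.3,"translation":[0,0,3.0],"spin":0},{"hand":0.3,"translation":[0,0,3.0],"spin":0}]' 40
python3 -c "
from h import *
go(592.2,-296,5.4,180.8)"
```

```text
t: 23.58
position: [0.592, -0.2961, 0.0076]
tcp_rot: [0.001, -0.007, 1.0, -0.0]
ft_force: [-0.0, -1.1, -1.2]
gripper_width: 0.0399
finger_force: 41.2
t 23.57 tr [-0.01, 0.0, 0.09] spin -0.0 pos [ 592.  -296.1    7.6] ang 180.8 tilt [ 0.09 -0.04] F [-0.  -1.1 -1.2] w 39.9 ff 41.2
```

```bash
python3 -m pendant '[{"hand":0.3,"translation":[0,0,0.05],"spin":0},{"hand":0.3,"translation":[0,0,0.1],"spin":0},{"hand":0.3,"translation":[0,0,0.1],"spin":0}]' 40
python3 -c "
from h import *
go(592.2,-296,5.4,180.8)"
```

```text
t: 23.95
position: [0.5919, -0.2962, 0.0054]
tcp_rot: [0.001, -0.007, 1.0, -0.0]
ft_force: [-1.4, 2.7, 5.3]
gripper_width: 0.0393
finger_force: 41.9
t 23.95 tr [-0.01, 0.01, -0.0] spin -0.0 pos [ 591.9 -296.2    5.4] ang 180.8 tilt [ 0.08 -0.04] F [-1.4  2.7  5.3] w 39.3 ff 41.9
```

```bash
python3 -m pendant '[{"hand":0.65,"translation":[0,0,0],"spin":0},{"hand":0.65,"translation":[0,0,0],"spin":0},{"hand":0.65,"translation":[0,0,0],"spin":0},{"hand":0.65,"translation":[0,0,-0.5],"spin":0},{"hand":0.65,"translation":[0,0,-1.5],"spin":0},{"hand":0.65,"translation":[0,0,-3.5],"spin":0},{"hand":0.3,"translation":[0,0,-5.5],"spin":0},{"hand":0,"translation":[0,0,-6.5],"spin":0},{"hand":0,"translation":[0,0,-6.5],"spin":0}]' 40
python3 - <<'E'
from h import *
i=vision.camera_info('wrist');p,d=vision.read_camera('wrist')
W=cloud(d,i);Z=W[...,2];blobs((Z>.038)&(Z<.05),W,300)
go(434.6,155.4,180,215.6)
E
```

```text
t: 25.08
position: [0.5927, -0.2966, 0.1705]
tcp_rot: [0.003, -0.007, 1.0, -0.001]
ft_force: [-0.8, 0.7, -1.3]
gripper_width: 0.0012
finger_force: 0.0
[59. 38.] 7593 [ 459.7 -489. ] [53.6 74.9] 1.3 z 0.0443
[128. 200.] 3033 [ 575.8 -463.1] [39.6 70.2] 38.4 z 0.0387
[464. 202.] 2107 [ 572.6 -181.4] [36.2 40.7] 9.8 z 0.0422
[325. 220.] 3755 [ 590.9 -296.5] [69.8 40. ] 1.0 z 0.0423
[609. 275.] 670 [633.9 -42.7] [20.1 48.6] 50.6 z 0.0442
[ 27. 437.] 705 [ 836.4 -618.1] [58.8 13.6] 54.6 z 0.044
[591. 433.] 316 [822.1  -7.1] [53.6  7.4] 77.0 z 0.0437
t 25.12 tr [6.05, 18.14, -0.5] spin -4.36 pos [ 591.8 -296.1  168.1] ang 180.8 tilt [ 0.16 -0.03] F [ 0.4  0.7 -0.8] w -0.0 ff 0.0
```

The sleeve lies flat in the tray at (591,-296). Next is the drawer handle.

```bash
python3 -m pendant '[{"hand":0,"translation":[0.5,1,-0.4],"spin":-0.3},{"hand":0,"translation":[1.3,3,-0.5],"spin":-0.8},{"hand":0,"translation":[2.2,5.2,-0.5],"spin":-1.3},{"hand":0,"translation":[3.1,7.5,-0.5],"spin":-1.8},{"hand":0,"translation":[4,9.8,-0.5],"spin":-2.3},{"hand":0,"translation":[4.9,12,-0.5],"spin":-2.9},{"hand":0,"translation":[5.6,14.2,-0.5],"spin":-3.4},{"hand":0,"translation":[6,16.2,-0.5],"spin":-3.9},{"hand":0,"translation":[6.05,17.8,-0.5],"spin":-4.3},{"hand":0,"translation":[6.05,18.14,-0.5],"spin":-4.36}]' 40
python3 -c "
from h import *
go(434.6,155.4,112,215.6)"
```

```text
t: 26.38
position: [0.4332, 0.157, 0.1781]
tcp_rot: [-0.001, -0.308, 0.952, -0.0]
ft_force: [0.5, 1.0, 0.1]
gripper_width: -0.0003
finger_force: 0.0
t 26.38 tr [-0.01, -0.09, 2.64] spin 0.03 pos [433.2 157.  178.1] ang 215.8 tilt [-0.1  -0.05] F [0.5 1.  0.1] w -0.3 ff 0.0
```

```bash
python3 -m pendant '[{"hand":0,"translation":[0,-0.05,1.3],"spin":0.03},{"hand":0,"translation":[0,-0.09,2.4],"spin":0.03},{"hand":0,"translation":[0,-0.09,2.64],"spin":0.03},{"hand":0,"translation":[-0.5,-0.09,2.64],"spin":0.03},{"hand":0,"translation":[-0.9,-0.09,2.64],"spin":0.03},{"hand":0,"translation":[-1.2,-0.09,2.64],"spin":0.03},{"hand":0,"translation":[-1.5,-0.09,2.64],"spin":0.03},{"hand":0,"translation":[-1.8,-0.09,2.64],"spin":0.03}]' 40
python3 -c "
from h import *
go(434.6,155.4,112,215.6)"
```

```text
t: 27.38
position: [0.4722, 0.18, 0.1131]
tcp_rot: [-0.0, -0.304, 0.953, -0.0]
ft_force: [-1.5, -0.6, 0.8]
gripper_width: -0.0001
finger_force: 0.6
t 27.38 tr [1.8, 0.07, 0.05] spin -0.03 pos [472.2 180.  113.1] ang 215.4 tilt [-0.02 -0.01] F [-1.5 -0.6  0.8] w -0.1 ff 0.6
```

```bash
python3 -m pendant '[{"hand":0,"translation":[-0.35,0.05,0],"spin":0},{"hand":0,"translation":[-0.75,0.05,0],"spin":0},{"hand":0,"translation":[-1.15,0.05,0],"spin":0},{"hand":0,"translation":[-1.55,0.05,0],"spin":0},{"hand":0,"translation":[-1.95,0.05,0],"spin":0},{"hand":0,"translation":[-2.35,0.05,0],"spin":0},{"hand":0,"translation":[-2.75,0.05,0],"spin":0},{"hand":0,"translation":[-3.15,0.05,0],"spin":0},{"hand":0,"translation":[-3.55,0.05,0],"spin":0},{"hand":0,"translation":[-3.85,0.05,0],"spin":0}]' 40
python3 -c "
from h import *
go(434.6,155.4,112,215.6)"
```

```text
t: 28.62
position: [0.5503, 0.237, 0.113]
tcp_rot: [0.0, -0.304, 0.953, 0.0]
ft_force: [-1.8, -0.1, 1.2]
gripper_width: 0.0001
finger_force: 0.6
t 28.62 tr [5.66, 0.02, 0.04] spin -0.03 pos [550.3 237.  113. ] ang 215.4 tilt [0. 0.] F [-1.8 -0.1  1.2] w 0.1 ff 0.6
```

```bash
python3 -m pendant '[{"hand":0,"translation":[-0.2,0,0],"spin":0},{"hand":0,"translation":[-0.4,0,0],"spin":0},{"hand":0,"translation":[-0.6,0,0],"spin":0},{"hand":0,"translation":[-0.8,0,0],"spin":0},{"hand":0,"translation":[-0.95,0,0],"spin":0},{"hand":0,"translation":[-1.1,0,0],"spin":0},{"hand":0,"translation":[-1.1,0,0],"spin":0}]' 40
python3 -c "
from h import *
go(434.6,155.4,112,215.6)"
```

```text
t: 29.5
position: [0.565, 0.2472, 0.1125]
tcp_rot: [-0.009, -0.304, 0.953, -0.003]
ft_force: [-25.9, -11.8, 15.9]
gripper_width: -0.0001
finger_force: 14.3
t 29.5 tr [6.38, 0.02, 0.14] spin -0.03 pos [565.  247.2 112.5] ang 215.4 tilt [-0.89 -0.62] F [-25.9 -11.8  15.9] w -0.1 ff 14.3
```

```bash
python3 -m pendant '[{"hand":0,"translation":[0.6,0,0],"spin":0},{"hand":0,"translation":[1.6,0,0],"spin":0},{"hand":0,"translation":[3,0,-1],"spin":0},{"hand":0,"translation":[4.6,0,-2.5],"spin":0},{"hand":0,"translation":[6,-1,-4],"spin":0},{"hand":0,"translation":[6,-3,-4],"spin":0},{"hand":0,"translation":[6,-3,-4],"spin":0}]' 40
python3 - <<'E'
from h import *
i=vision.camera_info('top');p,d=vision.read_camera('top');cv2.imwrite('pics/top9.png',p[:,:,::-1])
W=cloud(d,i);Z=W[...,2];M=np.zeros(Z.shape,bool);M[60:290,70:310]=1
print('panel/chest');blobs(M&(Z>.146)&(Z<.157),W,100);blobs(M&(Z>.157)&(Z<.172),W,200);blobs(M&(Z>.115)&(Z<.137),W,50)
go(434.6,155.4,112,215.6)
p,d=vision.read_camera('scene');cv2.imwrite('pics/scene9.png',p[:,:,::-1])
E
```

```text
t: 30.38
position: [0.4949, 0.1026, 0.214]
tcp_rot: [0.001, -0.302, 0.953, -0.0]
ft_force: [-0.1, 0.6, -1.0]
gripper_width: -0.0
finger_force: 0.0
panel/chest
[205. 190.] 909 [612.4 281.6] [ 17.9 257.5] 35.6 z 0.1515
[168. 143.] 13013 [717.3 358.2] [247.3 261.1] 35.6 z 0.1643
[ 76. 192.] 738 [619.5 580.5] [ 33.5 157.4] 89.0 z 0.1314
[208. 196.] 355 [595.8 270.1] [ 28.5 251.5] 35.9 z 0.1279
t 30.43 tr [0.75, 3.07, 4.06] spin -0.04 pos [494.1 103.6 213.4] ang 215.2 tilt [0.07 0.03] F [-0.1 -0.2 -0. ] w 0.1 ff 0.0
```

View pics/top9.png

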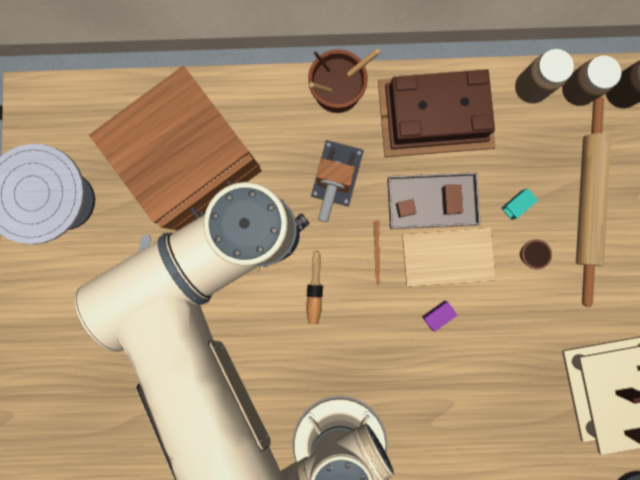

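View pics/scene9.png

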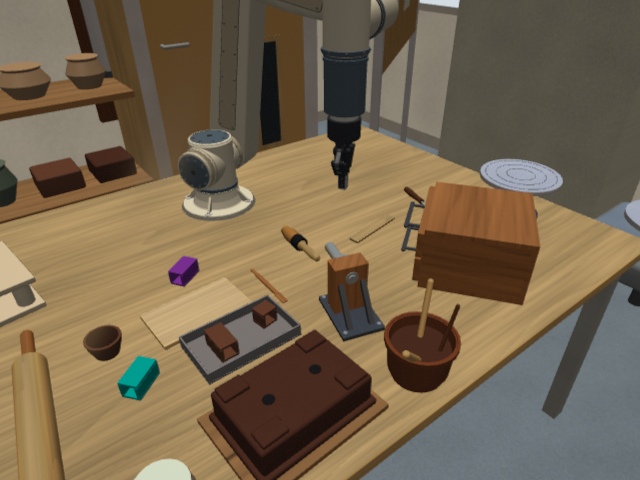

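Both views show the drawer shut: its panel has moved 125 mm and now sits flush with the chest front, where it stopped hard. The blocked sleeve lies in the tray at about (454,198) px, the bystanders haven't moved, and the gripper is clear. Handing in.

```bash
python3 -c "
from cell import job
print(job.sign_off())"
```

```text
the job is handed in; nothing more can be done
None
```

The job is handed in: the sleeve that went fully home on the pin is in the drawer, the one that stopped short is in the seconds tray, and the drawer is pushed shut, all in about 30 s of the 72 s allowed.

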